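# Roll a paper core over a label and park it on the line

### The job

Press the new label down by rolling the cardboard core over it: take the hand board by its handle, lay it gently on top of the core and roll the core across the label to the dark line, keeping the pressure on it at 10 newtons, give or take 3, all the way over the label and never above 20. Leave the core resting on the line, set the hand board back down flat on the bench, do not touch the core with the gripper, and leave the other things where they are.

Things in the scene. Friction and masses are not known exactly. Their poses are not given: they have to be found in the camera images.
- stand: fixed label stand: dark base 180 (x) x 240 (y) mm, origin on the bench under its middle; y runs along the rolling way to the end with the dark line. On it a metal plate 170 x 212 mm, top 46 mm above the bench, hinged across its -y end 105 mm from the origin and sprung: under 10 N it sinks and tilts, by 0 to 3 mm before the label and 1 to 10 mm at the far end, different each time; it rises again.
- label (a point): centre of the white label stuck on a brown card on the stand's plate, on the top face of the unloaded plate; axes as the stand's. The label is 100 mm (x) by 54 mm (y), so it runs from 27 mm before to 27 mm after this point along y.
- mark (a point): middle of the dark 3 mm line across the plate (along the stand's x), 50 mm in +y from the label's centre, on the top face of the unloaded plate; axes as the stand's
- core: cardboard core: a cylinder 50 mm in diameter, 140 mm long, 0.14 to 0.28 kg, lying across the stand's plate 45 to 70 mm before the label's centre (-y). Origin at its centre; its x is the cylinder's axis; y and z turn with it as it rolls. Left alone it stays where it lies.
- handle (a point): grip point of the wooden hand board (0.22 kg): plate 100 (x) x 180 (y) x 10 mm, flat underside, and on it a ridge handle 90 mm long in x, 30 mm thick in y, rising from 10 to 60 mm above the underside. The point is the handle's middle, 38 mm above the underside; z is up. Laid on the core and moved, it rolls the core half as far as it moves itself.
- board: the hand board as a whole, origin at the centre of its flat underside, axes as those of its handle. The pressure meant is the contact force between the board and the core, its own weight (2.2 N) included as far as it rests on the core.
- tape: clear roll of packing tape standing flat, 96 mm across, 48 mm high, a bystander; origin at the middle of its underside
- bin: small open yellow bin, 110 x 160 x 60 mm high, a bystander; origin at the middle of its underside
- driver: screwdriver lying on the bench, a bystander; origin at the middle of its underside
- spray: plain white bottle, 60 mm across, 160 mm high, a bystander; origin at the middle of its underside
- carton: small open cardboard carton, 90 x 140 x 55 mm high, a bystander; origin at the middle of its underside
- sticks: bundle of four clear plastic sticks, 64 x 220 x 11 mm, a bystander; origin at the middle of its underside
- jar: grey jar, 56 mm across, 60 mm high, a bystander; origin at the middle of its underside
Things that resemble listed ones, but are neither listed nor needed, are in the scene too. What is shaped like the board but blue is not meant.

How it is judged:
On the way, in this order (a step that is already met when the one before it is completed fails the run):
1. the board presses on the core before the core reaches the label (contact force between core and board above 3 N and y of core in the frame of label below -0.03 m), for 0.1 s.
2. the core, still pressed by the board, has crossed the label (contact force between core and board above 3 N and y of core in the frame of label above 0.027 m), for 0.05 s.
At the end, for the whole second after the job is handed in: the core rests on the plate with its centre within 7 mm of the dark line (along the stand's y), within 30 mm of its middle sideways and within 0.15 rad of parallel to it; the hand board lies flat and still on the bench (underside less than 5 mm up, tilt under 0.05 rad) (y of core in the frame of mark between -0.007 and 0.007 m and x of core in the frame of mark between -0.03 and 0.03 m and z of core in the frame of mark between 0.015 and 0.03 m and angle between the x axis of core and the x axis of stand, either way round below 0.15 rad and linear speed of core below 0.005 m/s and height (world z) of board below 0.005 m and angle between board's own z axis and vertical below 0.05 rad and linear speed of board below 0.01 m/s); the robot touches nothing.
It fails at once if the board presses the core with more than 20 N (contact force between core and board above 20 N).
It fails at once if the core is over the label (within 24 mm of its centre) while the board presses it with less than 7 N or more than 13 N (y of core in the frame of label between -0.024 and 0.024 m and (contact force between core and board below 7 N or contact force between core and board above 13 N)).
It fails at once if the gripper or arm touches the core (contact force between core and the fingers above 0.5 N or contact force between core and the arm above 0.5 N).
It fails at once if a bystander is moved by more than 20 mm (distance of any of tape, bin, driver, spray, carton, sticks, jar from where it was at the start of the episode above 0.02 m).
It also fails if it takes over 72 s, if anything falls off the work surface, if the arm or the gripper's body presses on something with over 40 N, if the wrist force passes 120 N, or if a joint passes its speed limit or range.

### The arm

A 6-joint arm with a two-finger parallel gripper is mounted at the origin on the work surface. World frame = base frame: x ahead of the robot, y to its left, z up, the work surface at z = 0. Lengths are in m, angles in rad, forces in N, time in s.
With the tool pointing down it reaches from about 0.3 to 0.95 m from the base axis. Payload 3.1 kg.
Tool frame: the origin (TCP) lies at the very end of the fingers, on their centre line; the grasp point (between the pads) lies 19 mm behind it; z points along the fingers, x is the direction in which the jaws open and shut, and the axes are right-handed (so a half turn about z gives the same grasp; the last joint's range is limited). The gripper opens to 85 mm and grips with 20 to 120 N. Pads are 22 mm wide; open, the fingers measure 114 mm over their backs; the gripper's body (76 mm by 85 mm) begins 54 mm behind the grasp point. The pads swing forward as they close: fully open they stand 13 mm farther back than shut.
Start: joints at [-1.179, 0.308, 1.634, -0, 1.2, -0.07], TCP at [0.278, -0.56, 0.231] pointing down, gripper open.
Joint ranges: [-3.06, 3.06], [-0.79, 1.96], [0.05, 2.63], [-1.19, 4.34], [0.05, 2.64], [-2.94, 2.94]. Speed limits (rad/s): [2.79, 2.79, 3.14, 3.14, 3.14, 3.14].

### API

Orientations are given as a unit quaternion [w, x, y, z].
In Python, from station import r gives the robot as it stands. The module is installed in compiled form; this text tells all that it offers.
- The arm moves only by the tool move_arm, never from a script. Its argument "series" is one flat list of numbers, 7 for each row, row after row: the opening in per cent of the stroke, from 0 (shut) to 100 (fully open), then the shift along the world's x, y, z in mm, then the turn, a rotation vector about the world's x, y, z in degrees. A call has 1 to 5 rows; each row shifts and turns the commanded pose from where the row before left it; what a row does not reach is not made up. A row lasts 1/12 s, in which the tool goes at most 41.7 mm and 7.16 degrees, less where a joint would pass 70% of its speed; a pose out of reach is approached as far as the arm can. A call with a gripper value outside its range is refused whole. The fingers move at their own pace and stop on an object; "squeeze" is the grip in N (left out, the last holds). Time passes only in rows, so rows that do not move let the fingers close. It gives the time, the measured TCP pose, the force and the opening at its end, in the units of the state.
- r.state(): the state, without advancing time (a new reading comes with each control period).
- r.snapshot(name): name is "scene" or "side" or "wrist"; returns the picture (384x512x3 uint8, red, green, blue); there is no depth.
- r.camera_model(name): a dict with "intrinsics" (3x3 intrinsics, pixels), "R" (3x3) and "t" (3): a world point X has camera coordinates R X + t. Camera axes: x right, y down, z forward; pixel columns grow to the right and rows downward; lengths in m; the calibration is good to about 2 mm. The wrist camera is an equidistant fisheye: a pixel r from the principal point sees the ray r / f radians off the axis. A picture is of the moment at which its call begins: read the wrist's pose just before it. camera_model takes no time and is no camera call; for the wrist camera it gives the pose at the moment of the call.
- r.close_job(): hands the job in, once; it reports no verdict.
The state is a dict: "time": time; "joint_positions": joint angles; "dq": joint speeds; "effort": joint torques, N m; "position": TCP position; "tool_rot": TCP orientation; "wrist_force": force on the tool from outside, world axes, zero at the start; "moment": the same for the moment, N m; "width": finger opening in m.
Only numpy, scipy, OpenCV 4.12 (cv2) and the standard library are available. Lean on these libraries where they do the work, as an engineer would, in place of code of your own. Each camera call takes 0.05 s, during which the arm holds its last target.

## Working session

There is one attempt and no reset: what is moved stays moved. The work goes in short steps, Python scripts to look and compute and a tool call to move; the robot and the scene stay as the last step left them, time stands still between calls to the robot, and variables do not carry over. Pictures are saved under pics/ and viewed, and the job is handed in when it is done.

Besides the shell and the picture viewer there is one more tool, called after "Call:" as name(argument=value, ...) on one line, values as JSON. move_arm: Moves the arm, as the interface text tells. Its arguments: {"type":"object","properties":{"series":{"type":"array","items":{"type":"number"}},"squeeze":{"type":"number"}},"required":["series"]}

```bash
mkdir -p pics
python3 - <<'E'
from station import r
import cv2
for n in ["scene","side","wrist"]:
    p=r.snapshot(n); cv2.imwrite(f"pics/{n}0.png",p[:,:,::-1])
    m=r.camera_model(n); print(n,m)
print(r.state())
E
```

```text
scene {'intrinsics': array([[400.76907996,   0.        , 255.68112112],
       [  0.        , 400.76907996, 188.74212879],
       [  0.        ,   0.        ,   1.        ]]), 'R': array([[-0.83012887,  0.55737916,  0.01464676],
       [ 0.29931233,  0.46763422, -0.83170329],
       [-0.4704234 , -0.68603696, -0.55502712]]), 't': array([ 0.50171646, -0.03496577,  1.46053045])}
side {'intrinsics': array([[476.62785198,   0.        , 256.82581897],
       [  0.        , 476.62785198, 189.41742734],
       [  0.        ,   0.        ,   1.        ]]), 'R': array([[-0.99796503, -0.05995127, -0.02171739],
       [-0.01921013,  0.60744968, -0.79412585],
       [ 0.06080107, -0.79209263, -0.60736521]]), 't': array([0.55378547, 0.13915154, 1.11699983])}
wrist {'intrinsics': array([[297.31863964,   0.        , 257.00944371],
       [  0.        , 297.31863964, 189.52385103],
       [  0.        ,   0.        ,   1.        ]]), 'R': array([[ 0.44561772, -0.89522215, -0.00146451],
       [-0.84941929, -0.42333373,  0.31508002],
       [-0.28268659, -0.13916126, -0.94906398]]), 't': array([-0.62479947, -0.03989986,  0.37963618])}
{'time': 0.15, 'joint_positions': array([-1.17870174e+00,  3.08825830e-01,  1.63487667e+00, -1.11079946e-05,
        1.19971823e+00, -6.97042802e-02]), 'dq': array([ 0.00028491, -0.00315458, -0.00545601, -0.00056637,  0.00216418,
        0.00061221]), 'effort': array([-8.52987650e-04, -4.15802586e+01, -2.77147025e+01, -1.31610409e-04,
        6.05128007e-03,  1.85166289e-05]), 'position': array([ 0.27819809, -0.55895108,  0.23030626]), 'tool_rot': array([-5.30011770e-04,  8.50165181e-01, -5.26515270e-01, -7.44701139e-04]), 'wrist_force': array([0.51518709, 0.2097821 , 0.17874184]), 'moment': array([ 0.04464008,  0.02632117, -0.00620242]), 'width': 0.08527982332380464}
```

View pics/scene0.png

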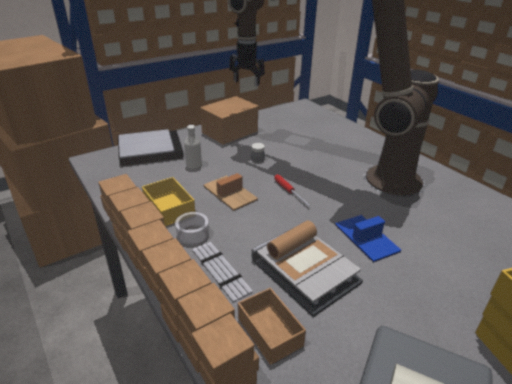

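View pics/side0.png

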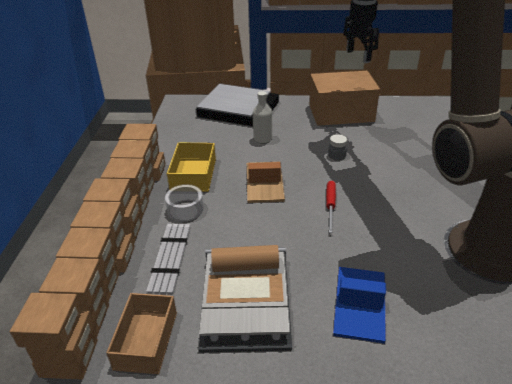

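View pics/wrist0.png

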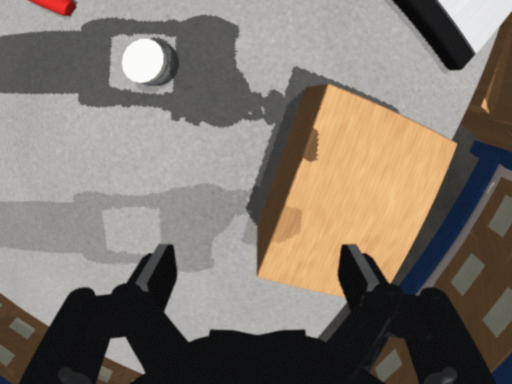

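```bash
python3 - <<'E'
import cv2,numpy as np
a=cv2.imread("pics/side0.png"); 
b=cv2.resize(a[235:355,190:300],None,fx=5,fy=5,interpolation=cv2.INTER_CUBIC); cv2.imwrite("pics/c1.png",b)
b=cv2.resize(a[150:215,235:305],None,fx=8,fy=8,interpolation=cv2.INTER_CUBIC); cv2.imwrite("pics/c2.png",b)
a=cv2.imread("pics/scene0.png"); 
b=cv2.resize(a[215:310,245:365],None,fx=6,fy=6,interpolation=cv2.INTER_CUBIC); cv2.imwrite("pics/c3.png",b)
E
cat > h.py <<'E'
import numpy as np
from station import r
def ray(n,u,v,m=None):
    m=m or r.camera_model(n);K=m["intrinsics"];R=m["R"];t=m["t"]
    x=(u-K[0,2])/K[0,0];y=(v-K[1,2])/K[1,1]
    if n=="wrist":
        th=np.hypot(x,y);s=np.sin(th)/th if th>1e-9 else 1
        d=np.array([x*s,y*s,np.cos(th)])
    else: d=np.array([x,y,1.])
    return -R.T@t, R.T@(d/np.linalg.norm(d))
def onz(n,u,v,z,m=None):
    o,d=ray(n,u,v,m); return o+d*(z-o[2])/d[2]
def proj(n,X,m=None):
    m=m or r.camera_model(n);K=m["intrinsics"];c=m["R"]@np.array(X)+m["t"]
    if n=="wrist":
        th=np.arctan2(np.hypot(c[0],c[1]),c[2]);q=c[:2]/np.hypot(c[0],c[1])*th
    else:q=c[:2]/c[2]
    return q*K[0,0]+K[:2,2]
E
```

```text
(no output)
```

View pics/c1.png

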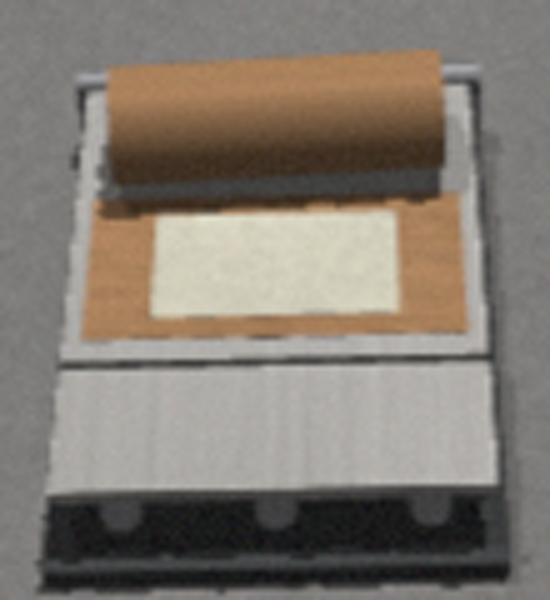

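View pics/c2.png

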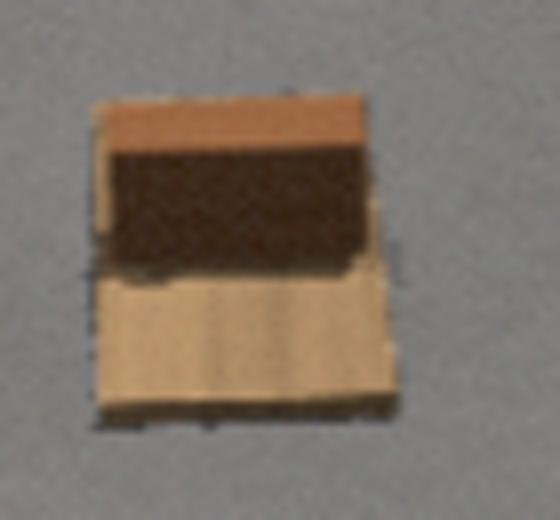

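View pics/c3.png

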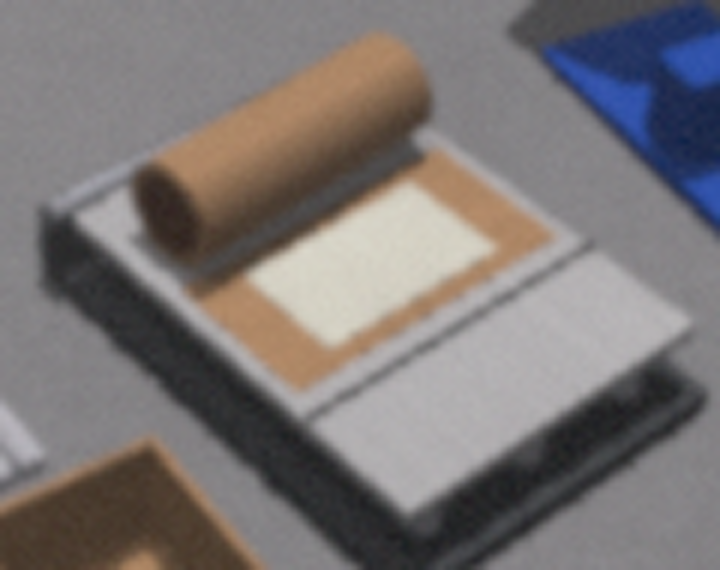

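Run:
```python
from h import *
def P(n,pts,z,s,o):
    A=np.array([onz(n,p[0]/s+o[0],p[1]/s+o[1],z) for p in pts]);print(n,np.round(A*1000,1)[:,:2].tolist(), (A.mean(0)*1000).round(1));return A
sz=lambda A:print([round(1000*np.linalg.norm(A[i]-A[i-1]),1) for i in range(len(A))])
o=(190,235)
print("label");A=P("side",[(153,213),(395,210),(400,312),(149,317)],.046,5,o);sz(A)
B=P("scene",[(245,272),(412,183),(497,246),(330,349)],.046,6,(245,215));sz(B)
print("line");A=P("side",[(58,364),(494,358)],.046,5,o);sz(A)
B=P("scene",[(595,243),(308,416)],.046,6,(245,215));sz(B)
print("plate end");A=P("side",[(48,494),(499,486)],.046,5,o);sz(A)
B=P("scene",[(692,322),(413,516)],.046,6,(245,215));sz(B)
print("handle top");A=P("side",[(106,101),(363,95),(366,147),(112,152)],.06,8,(235,150));sz(A)
print("board front top edge");A=P("side",[(97,403),(393,394)],.01,8,(235,150));sz(A)
a=np.array(A[1]-A[0]);print(np.degrees(np.arctan2(a[1],a[0])))
print("core far silhouette"); 
P("side",[(108,69),(441,52)],.071,5,o);P("side",[(112,182),(444,168)],.071,5,o)
P("scene",[(140,178),(372,33),(428,118),(195,258)],.071,6,(245,215))
# other things rough
for n,u,v in [("spray",262,140),("bin",192,180),("driver",331,200),("tape",184,210),("jar",338,155),("sticks",168,255)]:
    print(n,onz("side",u,v,0)[:2].round(3))
```

```text
label
side [[620.9, 156.2], [519.2, 150.4], [515.1, 204.7], [615.9, 211.5]] [567.8 180.7  46. ]
[np.float64(55.5), np.float64(101.8), np.float64(54.5), np.float64(101.0)]
scene [[617.1, 157.6], [518.9, 153.3], [514.5, 204.9], [615.1, 213.1]] [566.4 182.2  46. ]
[np.float64(55.5), np.float64(98.3), np.float64(51.8), np.float64(100.9)]
line
side [[649.0, 236.4], [477.2, 226.2]] [563.1 231.3  46. ]
[np.float64(172.1), np.float64(172.1)]
scene [[477.0, 227.0], [646.0, 237.1]] [561.5 232.   46. ]
[np.float64(169.3), np.float64(169.3)]
plate end
side [[643.5, 296.8], [474.9, 285.8]] [559.2 291.3  46. ]
[np.float64(169.0), np.float64(169.0)]
scene [[476.8, 284.5], [644.2, 299.3]] [560.5 291.9  46. ]
[np.float64(168.1), np.float64(168.1)]
handle top
side [[592.6, -253.8], [504.0, -260.0], [502.4, -228.7], [588.3, -223.2]] [ 546.8 -241.4   60. ]
[np.float64(30.9), np.float64(88.8), np.float64(31.4), np.float64(86.1)]
board front top edge
side [[589.5, -149.5], [491.5, -157.5]] [ 540.5 -153.5   10. ]
[np.float64(98.3), np.float64(98.3)]
-175.33054882765828
core far silhouette
side [[646.1, 96.8], [501.8, 80.8]] [573.9  88.8  71. ]
side [[635.5, 162.4], [498.9, 149.2]] [567.2 155.8  71. ]
scene [[637.1, 106.2], [485.9, 82.6], [504.5, 144.0], [646.6, 159.5]] [568.5 123.1  71. ]
spray [ 0.567 -0.471]
bin [ 0.755 -0.249]
driver [ 0.366 -0.171]
tape [ 0.754 -0.116]
jar [ 0.332 -0.391]
sticks [0.762 0.05 ]
```

Side view: label centre is about (0.567, 0.181), the line about (0.5625, 0.2315), and the stand yaw about 3.4°. The handle is at (0.547, -0.242) with yaw about 4.2°, and the sizes match. Next I move over the handle.

Call:
move_arm(series=[100,22,26,5,0,0,-2,100,22,26,0,0,0,-2,100,22,26,0,0,0,-2,100,22,26,0,0,0,-2,100,22,26,0,0,0,-2], squeeze=100)

```text
time: 0.57
position: [0.389, -0.4281, 0.2359]
tool_rot: [-0.0, 0.8, -0.6, -0.0]
wrist_force: [0.6, -0.5, 0.9]
width: 0.0853
```

Call:
move_arm(series=[100,22,26,-5,0,0,-2,100,22,26,-5,0,0,-2,100,22,26,-5,0,0,-2,100,22,26,-5,0,0,-2,100,22,26,-5,0,0,-2])

```text
time: 0.98
position: [0.4991, -0.298, 0.2108]
tool_rot: [0.0, 0.745, -0.667, -0.0]
wrist_force: [0.2, 0.4, -0.1]
width: 0.0854
```

Call:
move_arm(series=[100,25,28,-20,0,0,-1,100,24,28,-20,0,0,-1,100,0,0,0,0,0,0])

```text
time: 1.23
position: [0.5475, -0.2377, 0.1673]
tool_rot: [-0.001, 0.736, -0.677, -0.004]
wrist_force: [-1.4, 0.1, 0.1]
width: 0.0853
```

Run:
```python
from h import *
import cv2
from scipy.spatial.transform import Rotation as Ro
s=r.state();q=s["tool_rot"];M=Ro.from_quat(np.r_[q[1:],q[0]]).as_matrix()
print(s["time"],s["position"],s["wrist_force"],M.round(4),s["joint_positions"])
print(np.degrees(np.arctan2(M[1,0],M[0,0])))
m=r.camera_model("wrist")
cv2.imwrite("pics/w1.png",r.snapshot("wrist")[:,:,::-1])
import pickle;pickle.dump(m,open("w1.pkl","wb"))
# core from side tangents
for n,l1,l2 in [("side",[(110,69),(440,52)],[(114,182),(444,168)])]:
    N=[]
    for l in (l1,l2):
        d=[ray(n,p[0]/5+190,p[1]/5+235)[1] for p in l]; k=np.cross(d[0],d[1]);N.append(k/np.linalg.norm(k))
    ax=np.cross(N[0],N[1]);ax/=np.linalg.norm(ax);print("axis",ax)
    o=ray(n,0,0)[0]
    N[1]*=np.sign(-N[1]@N[0])  # bisector
    b=N[0]-N[1] if abs(0)==0 else 0
    for b in (N[0]-N[1],N[0]+N[1]):
        # points on plane b.(X-o)=0 at z=.071, x=.567
        print((o[1]-(b[0]*(.567-o[0])+b[2]*(.071-o[2]))/b[1]))
```

```text
1.2333 [ 0.54750456 -0.23773603  0.16730641] [-1.40642263  0.08659503  0.06118233] [[ 0.0821 -0.9966 -0.0045]
 [-0.9966 -0.0821  0.0062]
 [-0.0066  0.004  -1.    ]] [-0.48441428  0.32557307  1.74940388  0.00388521  1.07351184  1.00234789]
-85.29281520000808
axis [ 0.98800139 -0.04315897 -0.14829215]
0.1227249176858699
1.544260531066969
```

View pics/w1.png

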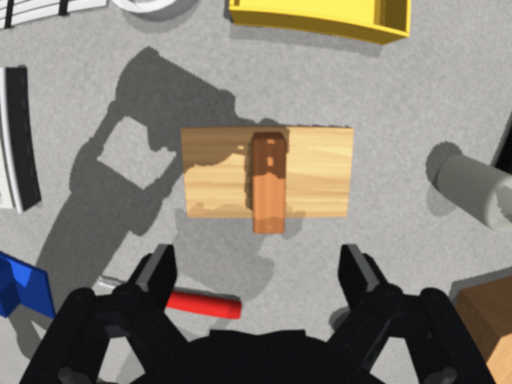

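Run:
```python
from h import *
import pickle,cv2
m=pickle.load(open("w1.pkl","rb"))
im=cv2.imread("pics/w1.png");hsv=cv2.cvtColor(im,cv2.COLOR_BGR2HSV)
for z,pts in [(.06,[(254,138),(285,138),(284,232),(254,232)]),(.01,[(181,128),(354,128),(348,216),(188,217)])]:
    A=np.array([onz("wrist",*p,z,m) for p in pts])[:,:2]*1000
    print(A.round(1).tolist(),A.mean(0).round(1),[round(np.linalg.norm(A[i]-A[i-1]),1) for i in range(4)])
for X in [(.547,-.242,.06),(.547,-.242,.038)]: print(proj("wrist",X,m))
```

```text
[[591.8, -231.3], [594.1, -257.4], [506.8, -266.2], [504.5, -238.3]] [ 549.3 -248.3] [np.float64(87.6), np.float64(26.1), np.float64(87.8), np.float64(28.1)]
[[589.5, -155.4], [605.2, -333.4], [506.8, -343.7], [490.8, -164.4]] [ 548.1 -249.2] [np.float64(99.1), np.float64(178.7), np.float64(98.9), np.float64(180.1)]
[262.00460937 189.29602979]
[261.77959709 181.9471905 ]
```

Call:
move_arm(series=[100,0,-6,-20,0,0,0,100,0,0,0,0,0,0,100,0,0,0,0,0,0])

```text
time: 1.53
position: [0.5453, -0.2506, 0.151]
tool_rot: [0.001, 0.734, -0.679, -0.001]
wrist_force: [0.4, -0.5, 0.2]
width: 0.0851
```

Run:
```python
from h import *
import cv2,pickle
print(r.state()["position"],r.state()["tool_rot"],r.state()["wrist_force"])
m=r.camera_model("wrist");pickle.dump(m,open("w2.pkl","wb"))
cv2.imwrite("pics/w2.png",r.snapshot("wrist")[:,:,::-1])
for X in [(.547,-.242,.06),(.547,-.248,.06)]: print(proj("wrist",X,m))
```

```text
[ 0.54528556 -0.25061038  0.15098131] [ 5.02995879e-04  7.33709898e-01 -6.79461147e-01 -1.44288045e-03] [ 0.3643732  -0.53520696  0.2353604 ]
[246.40040242 192.0412197 ]
[253.63373051 192.57114153]
```

View pics/w2.png

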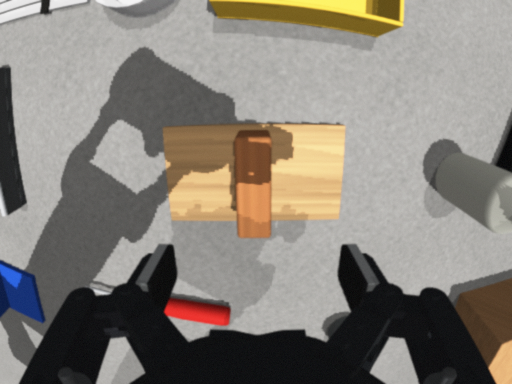

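Run:
```python
from h import *
import pickle,cv2
m=pickle.load(open("w2.pkl","rb"))
for z,pts in [(.06,[(235,135),(271,135),(271,237),(238,237)]),(.01,[(163,127),(345,124),(339,218),(170,220)])]:
    A=np.array([onz("wrist",*p,z,m) for p in pts])[:,:2]*1000
    print(A.round(1).tolist(),A.mean(0).round(1),[round(np.linalg.norm(A[i]-A[i-1]),1) for i in range(4)])
a=cv2.imread("pics/scene0.png")
cv2.imwrite("pics/c4.png",cv2.resize(a[165:215,195:265],None,fx=8,fy=8,interpolation=cv2.INTER_CUBIC))
for y in (-.2415,-.248): 
  for z,dy in ((.06,0),(.01,.09)): print(y,[(proj("scene",(.547+dx*.045-dy*.08,y+dy+dx*.0034,z)).round(1),proj("side",(.547+dx*.045,y+dy+dx*.0034,z)).round(1)) for dx in (-1,1)])
```

```text
[[593.6, -229.9], [595.7, -258.1], [506.9, -266.2], [504.6, -237.3]] [ 550.2 -247.9] [np.float64(89.3), np.float64(28.3), np.float64(89.2), np.float64(29.0)]
[[590.5, -154.9], [606.9, -332.1], [508.0, -341.4], [491.6, -161.3]] [ 549.2 -247.4] [np.float64(99.2), np.float64(177.9), np.float64(99.3), np.float64(180.8)]
-0.2415 [(array([240.8, 174.3]), array([281., 165.])), (array([218.6, 182.9]), array([248. , 165.9]))]
-0.2415 [(array([257.1, 198.5]), array([280.2, 199.8])), (array([235. , 208.3]), array([246.1, 200.7]))]
-0.248 [(array([239.7, 173.4]), array([281. , 163.6])), (array([217.6, 182. ]), array([248.2, 164.5]))]
-0.248 [(array([256. , 197.6]), array([280.2, 198.3])), (array([233.9, 207.3]), array([246.3, 199.2]))]
```

View pics/c4.png

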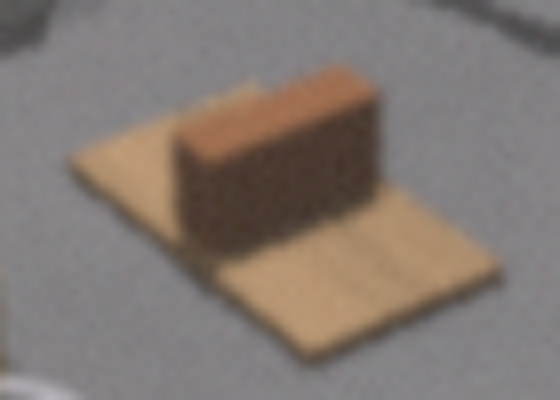

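Call:
move_arm(series=[100,3,5,-20,0,0,0.4,100,0,0,-35,0,0,0,100,0,0,-35,0,0,0,100,0,0,-30,0,0,0,100,0,0,-11,0,0,0])

```text
time: 2.0
position: [0.5467, -0.2446, 0.0176]
tool_rot: [0.001, 0.736, -0.677, -0.003]
wrist_force: [-0.9, 1.4, 0.2]
width: 0.0853
```

Call:
move_arm(series=[100,0,0,0,0,0,0,100,0,0,0,0,0,0])

```text
time: 2.17
position: [0.5502, -0.2461, 0.0218]
tool_rot: [-0.0, 0.736, -0.677, 0.0]
wrist_force: [0.1, -0.0, 1.3]
width: 0.0857
```

Call:
move_arm(series=[0,0,0,0,0,0,0,0,0,0,0,0,0,0,0,0,0,0,0,0,0,0,0,0,0,0,0,0,0,0,0,0,0,0,0], squeeze=110)

```text
time: 2.58
position: [0.551, -0.246, 0.0226]
tool_rot: [-0.0, 0.737, -0.676, 0.001]
wrist_force: [0.3, 0.1, 0.3]
width: 0.0289
```

Call:
move_arm(series=[0,0,0,0,0,0,0,0,0,0,0,0,0,0,0,0,0,0,0,0,0,0,0,0,0,0,0,0])

```text
time: 2.92
position: [0.5511, -0.2459, 0.0224]
tool_rot: [-0.0, 0.736, -0.676, 0.001]
wrist_force: [-1.0, 0.1, 6.1]
width: 0.0289
```

Call:
move_arm(series=[0,0,0,5,0,0,0,0,0,0,15,0,0,0,0,0,0,25,0,0,0,0,0,0,35,0,0,0,0,0,0,30,0,0,0])

```text
time: 3.33
position: [0.5483, -0.2445, 0.1307]
tool_rot: [0.0, 0.736, -0.676, -0.002]
wrist_force: [0.6, 0.1, -1.8]
width: 0.0292
```

Call:
move_arm(series=[0,0,0,20,0,0,0,0,0,0,10,0,0,0,0,0,0,0,0,0,0])

```text
time: 3.58
position: [0.5511, -0.2459, 0.1633]
tool_rot: [-0.001, 0.736, -0.676, 0.002]
wrist_force: [0.8, -0.0, -1.5]
width: 0.0292
```

Call:
move_arm(series=[0,0,0,0,0,0,0])

```text
time: 3.67
position: [0.5491, -0.2449, 0.16]
tool_rot: [0.0, 0.736, -0.676, -0.001]
wrist_force: [-1.0, -0.1, -2.7]
width: 0.0288
```

Call:
move_arm(series=[0,0,0,0,0,0,0])

```text
time: 3.75
position: [0.548, -0.2444, 0.1583]
tool_rot: [0.001, 0.736, -0.676, -0.002]
wrist_force: [0.5, -0.6, -3.0]
width: 0.0288
```

Call:
move_arm(series=[0,0,0,0,0,0,0])

```text
time: 3.83
position: [0.548, -0.2444, 0.1581]
tool_rot: [0.001, 0.736, -0.677, -0.002]
wrist_force: [-0.0, -0.9, -1.7]
width: 0.0287
```

Run:
```python
from h import *
import cv2
for n in ["wrist","side"]:
    cv2.imwrite(f"pics/{n}3.png",r.snapshot(n)[:,:,::-1]); s=r.state(); print(s["time"],s["position"],s["wrist_force"],s["moment"])
```

```text
3.8833 [ 0.54830272 -0.24452626  0.15835918] [-0.46045374 -0.33520537 -2.76150372] [-0.08138485  0.00093786  0.0512509 ]
3.9333 [ 0.54855797 -0.24465088  0.15868073] [-0.37195574  0.80820544 -2.4915493 ] [ 0.01502696 -0.01678271  0.00102912]
```

View pics/wrist3.png

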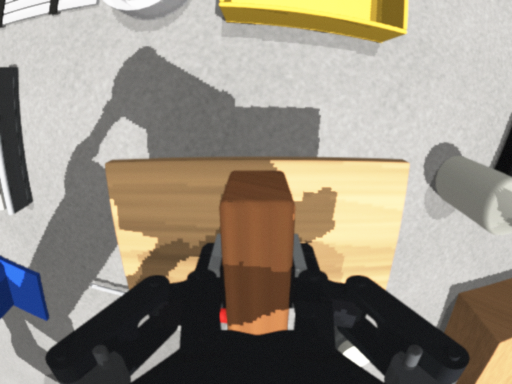

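View pics/side3.png

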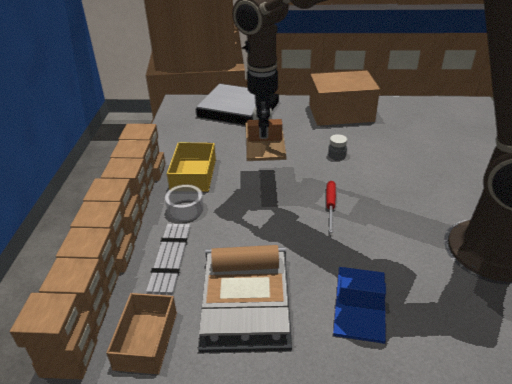

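Call:
move_arm(series=[0,1,12,0,0,0,0,0,2,25,0,0,0,0,0,2,30,0,0,0,0,0,2,30,0,0,0,0,0,2,30,0,0,0,0])

```text
time: 4.35
position: [0.5583, -0.1163, 0.1603]
tool_rot: [-0.0, 0.736, -0.677, -0.001]
wrist_force: [0.9, -1.1, -2.9]
width: 0.0292
```

Call:
move_arm(series=[0,2,30,0,0,0,0,0,2,30,0,0,0,0,0,2,30,0,0,0,0,0,2,30,0,0,0,0,0,2,28,0,0,0,0])

```text
time: 4.77
position: [0.5681, 0.0323, 0.1604]
tool_rot: [0.0, 0.737, -0.676, -0.001]
wrist_force: [-0.3, -0.2, -2.5]
width: 0.0288
```

Call:
move_arm(series=[0,2,22,0,0,0,0,0,1,15,0,0,0,0,0,1,8,0,0,0,0,0,0,0,0,0,0,0,0,0,0,0,0,0,0])

```text
time: 5.18
position: [0.5724, 0.0749, 0.1605]
tool_rot: [0.0, 0.737, -0.676, -0.0]
wrist_force: [0.1, -0.3, -1.8]
width: 0.0286
```

Call:
move_arm(series=[0,0,0,0,0,0,0,0,0,0,0,0,0,0,0,0,0,0,0,0,0])

```text
time: 5.43
position: [0.5727, 0.0736, 0.1607]
tool_rot: [0.0, 0.736, -0.677, -0.0]
wrist_force: [-0.1, -1.1, -2.5]
width: 0.0288
```

Run:
```python
from h import *
import cv2
for n in ["side","scene","wrist"]:
    im=r.snapshot(n)[:,:,::-1]
    if n=="side": im=cv2.resize(im[185:355,180:310],None,fx=4,fy=3.5,interpolation=cv2.INTER_CUBIC) if 0 else cv2.resize(im[205:355,180:310],None,fx=4,fy=4,interpolation=cv2.INTER_CUBIC)
    if n=="scene": im=cv2.resize(im[180:320,230:380],None,fx=4,fy=4,interpolation=cv2.INTER_CUBIC)
    cv2.imwrite(f"pics/{n}4.png",im); s=r.state(); print(s["time"],s["position"],s["wrist_force"],s["moment"],s["tool_rot"])
```

```text
5.4833 [0.57277207 0.07373282 0.16078112] [ 0.25012044  0.15954062 -2.24089108] [-0.02460016 -0.02777966  0.00945472] [ 8.47268601e-05  7.35964388e-01 -6.77020245e-01  6.24051772e-06]
5.5333 [0.57278077 0.07385721 0.16081762] [-0.1665598  -0.6772805  -2.46793073] [-0.05328745  0.00498543 -0.02290565] [ 4.46405865e-05  7.35994387e-01 -6.76987637e-01 -5.87829560e-06]
5.5833 [0.57285646 0.07397506 0.16087185] [ 0.36359029 -0.41332085 -2.9311791 ] [-0.04621556  0.01400628  0.03606395] [-7.42659293e-06  7.36070415e-01 -6.76904973e-01  5.17002750e-05]
```

View pics/side4.png

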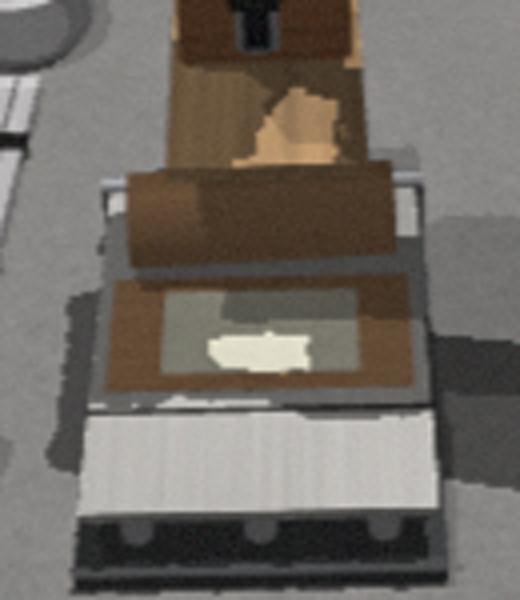

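View pics/scene4.png

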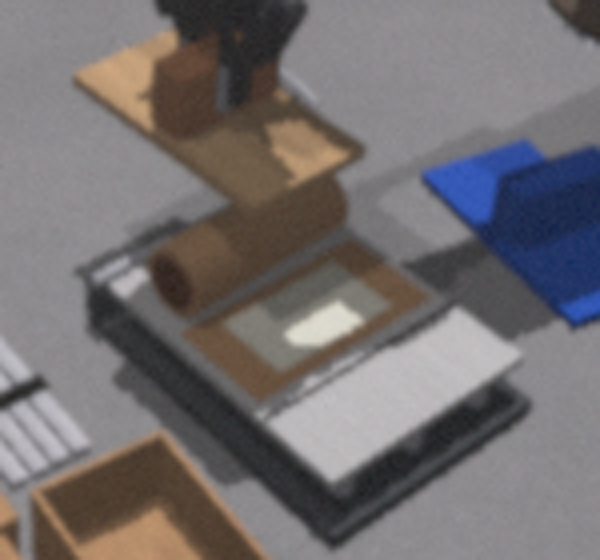

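View pics/wrist4.png

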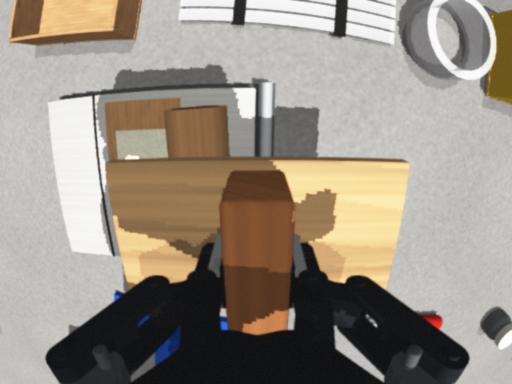

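Run:
```python
from h import *
y=np.radians(4.5);ex=np.array([np.cos(y),np.sin(y),0]);ey=np.array([-np.sin(y),np.cos(y),0])
c=np.array([.5728,.0739,.139])
for sx in (-1,1):
  p=c+ex*.05*sx+ey*.09
  print("board front corner",sx,"side top",proj("side",p+[0,0,.01]).round(1),"bot",proj("side",p).round(1),"scene top",proj("scene",p+[0,0,.01]).round(1))
# core far end (x+) top in wrist
for yaw in (3.5,5.7):
 a=np.radians(yaw);ax=np.array([np.cos(a),np.sin(a),0]);ay=np.array([-np.sin(a),np.cos(a),0])
 e=np.array([.567,.1227,.071])+ax*.07
 for k in (0,30,60,90,120,150,180): print(k,proj("wrist",e+.025*(np.cos(np.radians(k))*ay+np.sin(np.radians(k))*np.array([0,0,1]))).round(1))
lab=np.array([.567,.181,.046]);a=np.radians(3.4);ax=np.array([np.cos(a),np.sin(a),0]);ay=np.array([-np.sin(a),np.cos(a),0])
print("label corners", [proj("wrist",lab+ax*.05+ay*s).round(1) for s in (-.027,.027,.05)],[proj("wrist",lab+ax*.085+ay*s).round(1) for s in (.05,.11)])
import sys
def ons(u,v,z): return onz("scene",u/4+230,v/4+180,z)
print(ons(360,152,.149),ons(253,206,.149))
```

```text
board front corner -1 side top [270.2 244.6] bot [270.2 248.3] scene top [320.  216.2]
board front corner 1 side top [219.  246.1] bot [219.4 249.8] scene top [291.2 231.4]
0 [165.4 113.6]
30 [164.7 114.7]
60 [172.9 115.3]
90 [188.7 115.3]
120 [206.9 114.8]
150 [221.2 113.9]
180 [227.4 112.8]
0 [162.3 114.9]
30 [161.4 115.9]
60 [169.4 116.1]
90 [185.  115.4]
120 [203.1 114.2]
150 [217.6 112.8]
180 [223.9 111.7]
label corners [array([167.7, 130.1]), array([114.2, 131.7]), array([ 93.8, 132.6])] [array([91.9, 96.3]), array([ 45.5, 102. ])]
[0.52102255 0.16540916 0.149     ] [0.61152607 0.17040644 0.149     ]
```

Call:
move_arm(series=[0,0,0,-8,0,0,0,0,0,0,-12,0,0,0,0,0,0,-10,0,0,0,0,0,0,-5,0,0,0,0,0,0,0,0,0,0])

```text
time: 6.0
position: [0.5706, 0.0746, 0.1229]
tool_rot: [0.002, 0.736, -0.676, -0.002]
wrist_force: [-0.8, 0.3, -2.2]
width: 0.0289
```

Call:
move_arm(series=[0,0,0,0,0,0,0,0,0,0,0,0,0,0])

```text
time: 6.17
position: [0.573, 0.0748, 0.1258]
tool_rot: [-0.0, 0.736, -0.676, 0.0]
wrist_force: [-0.0, -0.2, -2.1]
width: 0.0291
```

Call:
move_arm(series=[0,0,0,-1,0,0,0,0,0,0,-1,0,0,0])

```text
time: 6.33
position: [0.5734, 0.0747, 0.1245]
tool_rot: [-0.001, 0.736, -0.676, 0.001]
wrist_force: [0.1, 0.6, -2.0]
width: 0.029
```

Call:
move_arm(series=[0,0,0,-1,0,0,0,0,0,0,0,0,0,0])

```text
time: 6.5
position: [0.5728, 0.0747, 0.1229]
tool_rot: [-0.0, 0.736, -0.676, 0.0]
wrist_force: [0.4, 0.3, -2.3]
width: 0.0289
```

Call:
move_arm(series=[0,0,0,-1,0,0,0,0,0,0,-1,0,0,0,0,0,0,0,0,0,0])

```text
time: 6.75
position: [0.5726, 0.0747, 0.1206]
tool_rot: [0.0, 0.736, -0.677, -0.0]
wrist_force: [-0.0, -0.3, -2.2]
width: 0.0289
```

Call:
move_arm(series=[0,0,0,-1,0,0,0,0,0,0,0,0,0,0])

```text
time: 6.92
position: [0.5727, 0.0746, 0.1196]
tool_rot: [0.0, 0.736, -0.677, -0.0]
wrist_force: [-0.0, -0.3, -2.1]
width: 0.0289
```

Call:
move_arm(series=[0,0,0,-1,0,0,0,0,0,0,0,0,0,0])

```text
time: 7.08
position: [0.5727, 0.0747, 0.1186]
tool_rot: [0.0, 0.736, -0.676, -0.0]
wrist_force: [-0.4, -0.8, -2.0]
width: 0.029
```

Call:
move_arm(series=[0,0,0,-1,0,0,0,0,0,0,0,0,0,0])

```text
time: 7.25
position: [0.5728, 0.0748, 0.1183]
tool_rot: [-0.0, 0.736, -0.676, -0.0]
wrist_force: [-0.7, 0.9, 1.0]
width: 0.0288
```

Call:
move_arm(series=[0,0,0,-0.8,0,0,0,0,0,0,0,0,0,0])

```text
time: 7.42
position: [0.5729, 0.0748, 0.1182]
tool_rot: [-0.0, 0.736, -0.676, -0.0]
wrist_force: [-3.4, -0.3, 5.3]
width: 0.0289
```

Call:
move_arm(series=[0,0,0,-0.8,0,0,0,0,0,0,0,0,0,0])

```text
time: 7.58
position: [0.5729, 0.0749, 0.1181]
tool_rot: [-0.0, 0.736, -0.676, -0.0]
wrist_force: [-4.6, -0.4, 9.6]
width: 0.0289
```

Call:
move_arm(series=[0,0,0,0,0,0,0])

```text
time: 7.67
position: [0.5729, 0.0749, 0.1182]
tool_rot: [-0.0, 0.736, -0.676, -0.0]
wrist_force: [-4.9, -0.1, 8.4]
width: 0.0287
```

Call:
move_arm(series=[0,-1,0,0.2,0,0,0,0,0,0,0,0,0,0])

```text
time: 7.83
position: [0.5728, 0.0749, 0.1182]
tool_rot: [-0.001, 0.736, -0.677, 0.001]
wrist_force: [-2.2, -0.6, 6.0]
width: 0.029
```

Call:
move_arm(series=[0,0,0,0,0,0,0])

```text
time: 7.92
position: [0.5728, 0.0749, 0.1182]
tool_rot: [-0.001, 0.736, -0.677, 0.001]
wrist_force: [-2.2, -0.7, 6.7]
width: 0.0292
```

Call:
move_arm(series=[0,-0.5,1,0,0,0,0,0,-0.4,3,0,0,0,0,0,-0.3,3,0,0,0,0])

```text
time: 8.17
position: [0.572, 0.0819, 0.1182]
tool_rot: [-0.001, 0.736, -0.677, 0.001]
wrist_force: [-1.9, 0.4, 6.2]
width: 0.029
```

Call:
move_arm(series=[0,-0.3,3,0,0,0,0,0,-0.3,3,0,0,0,0,0,-0.3,3,0,0,0,0])

```text
time: 8.42
position: [0.5709, 0.091, 0.1182]
tool_rot: [-0.001, 0.736, -0.677, 0.001]
wrist_force: [-1.2, -0.8, 6.0]
width: 0.029
```

Call:
move_arm(series=[0,-0.3,3,-0.1,0,0,0,0,-0.3,3,-0.1,0,0,0,0,-0.3,3,-0.1,0,0,0])

```text
time: 8.67
position: [0.5699, 0.1001, 0.1182]
tool_rot: [-0.001, 0.736, -0.676, 0.001]
wrist_force: [-3.6, -1.2, 8.5]
width: 0.0286
```

Call:
move_arm(series=[0,-0.3,3,-0.1,0,0,0,0,-0.3,3,0,0,0,0,0,-0.3,3,0,0,0,0])

```text
time: 8.92
position: [0.5689, 0.109, 0.1182]
tool_rot: [-0.001, 0.736, -0.676, 0.001]
wrist_force: [-2.9, -0.5, 8.8]
width: 0.029
```

Call:
move_arm(series=[0,-0.3,3,0,0,0,0,0,-0.3,3,0,0,0,0,0,-0.3,3,0,0,0,0])

```text
time: 9.17
position: [0.5678, 0.118, 0.1181]
tool_rot: [-0.001, 0.736, -0.676, 0.0]
wrist_force: [-3.1, -1.0, 8.5]
width: 0.0289
```

Call:
move_arm(series=[0,-0.8,2,0,0,0,0,0,-0.6,2,0,0,0,0,0,-0.2,2,0,0,0,0])

```text
time: 9.42
position: [0.5671, 0.1241, 0.1182]
tool_rot: [-0.001, 0.736, -0.676, 0.001]
wrist_force: [-1.6, -0.9, 6.2]
width: 0.029
```

Call:
move_arm(series=[0,0,0,0,0,0,0])

```text
time: 9.5
position: [0.5671, 0.1244, 0.1182]
tool_rot: [-0.002, 0.736, -0.676, 0.001]
wrist_force: [-1.1, 0.2, 7.4]
width: 0.0286
```

Run:
```python
from h import *
import cv2
for n in ["side","wrist"]:
    im=r.snapshot(n)[:,:,::-1]
    if n=="side": im=cv2.resize(im[205:355,180:310],None,fx=4,fy=4,interpolation=cv2.INTER_CUBIC)
    cv2.imwrite(f"pics/{n}5.png",im); s=r.state(); print(s["time"],s["position"],s["wrist_force"],s["moment"],s["tool_rot"])
```

```text
9.55 [0.567108   0.12429174 0.11824406] [-1.58341926 -0.57871667  8.06803713] [0.16587965 0.38039258 0.06973518] [-0.00158552  0.73647105 -0.6764664   0.00104473]
9.6 [0.56708462 0.12422776 0.11821823] [-1.24502186  0.45189925  7.12566329] [0.17495838 0.40976898 0.03568048] [-0.00155264  0.73644886 -0.67649068  0.00100962]
```

View pics/side5.png

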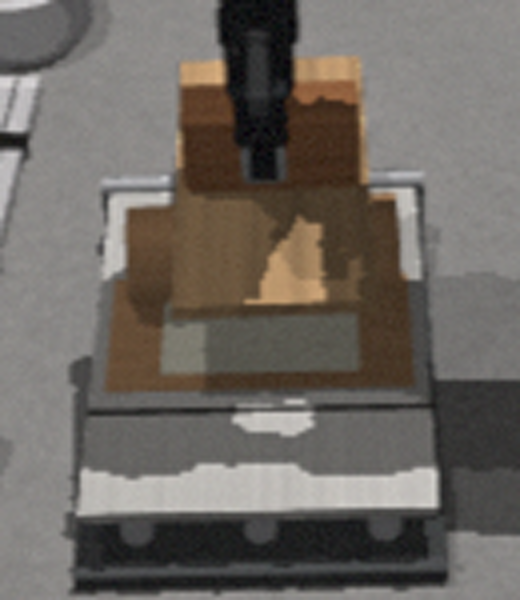

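View pics/wrist5.png

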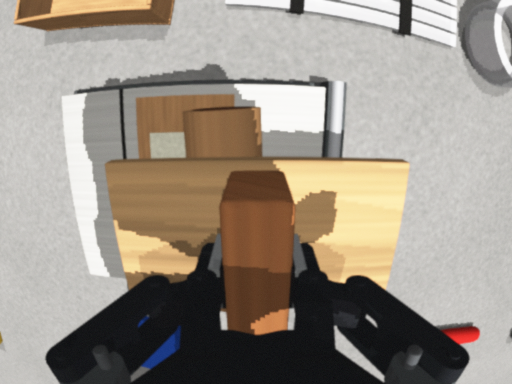

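Call:
move_arm(series=[0,-0.3,3,0,0,0,0,0,-0.3,3,0,0,0,0])

```text
time: 9.77
position: [0.5664, 0.1299, 0.1182]
tool_rot: [-0.001, 0.736, -0.677, 0.001]
wrist_force: [-0.3, -0.4, 7.7]
width: 0.0289
```

Call:
move_arm(series=[0,-0.3,3,0,0,0,0,0,-0.3,3,0,0,0,0])

```text
time: 9.93
position: [0.5658, 0.1361, 0.1182]
tool_rot: [-0.001, 0.736, -0.677, 0.001]
wrist_force: [-1.5, -0.8, 7.7]
width: 0.0288
```

Call:
move_arm(series=[0,-0.3,3,0,0,0,0,0,-0.3,3,0,0,0,0])

```text
time: 10.1
position: [0.565, 0.1421, 0.1181]
tool_rot: [-0.001, 0.736, -0.677, 0.001]
wrist_force: [-1.7, -0.9, 7.4]
width: 0.0291
```

Call:
move_arm(series=[0,-0.3,3,0,0,0,0,0,-0.3,3,0,0,0,0])

```text
time: 10.27
position: [0.5644, 0.1481, 0.118]
tool_rot: [-0.001, 0.736, -0.676, 0.001]
wrist_force: [-1.3, -0.8, 8.0]
width: 0.0289
```

Call:
move_arm(series=[0,-0.3,3,0,0,0,0,0,-0.3,3,0,0,0,0])

```text
time: 10.43
position: [0.5637, 0.1541, 0.1179]
tool_rot: [-0.001, 0.736, -0.676, 0.001]
wrist_force: [-2.1, -0.9, 6.6]
width: 0.0283
```

Call:
move_arm(series=[0,-0.3,3,0,0,0,0,0,-0.3,3,0,0,0,0])

```text
time: 10.6
position: [0.563, 0.1601, 0.1179]
tool_rot: [-0.001, 0.736, -0.676, 0.001]
wrist_force: [-2.2, -0.3, 6.1]
width: 0.0291
```

Call:
move_arm(series=[0,-0.4,3,-0.15,0,0,0,0,-0.4,3,-0.15,0,0,0])

```text
time: 10.77
position: [0.5623, 0.1661, 0.1176]
tool_rot: [-0.001, 0.736, -0.676, 0.001]
wrist_force: [-1.8, 0.6, 7.3]
width: 0.0289
```

Call:
move_arm(series=[0,-0.3,3,-0.1,0,0,0,0,-0.3,3,-0.1,0,0,0])

```text
time: 10.93
position: [0.5616, 0.1721, 0.1174]
tool_rot: [-0.001, 0.736, -0.676, 0.001]
wrist_force: [-2.0, -1.5, 6.8]
width: 0.0283
```

Call:
move_arm(series=[0,-0.3,3,-0.2,0,0,0,0,-0.3,3,-0.15,0,0,0])

```text
time: 11.1
position: [0.5609, 0.178, 0.1171]
tool_rot: [-0.001, 0.736, -0.676, 0.001]
wrist_force: [-2.1, -0.5, 6.6]
width: 0.0287
```

Call:
move_arm(series=[0,-0.3,3,-0.15,0,0,0,0,-0.3,3,-0.15,0,0,0])

```text
time: 11.27
position: [0.5603, 0.1841, 0.1168]
tool_rot: [-0.001, 0.736, -0.676, 0.001]
wrist_force: [-2.3, 0.0, 7.4]
width: 0.029
```

Call:
move_arm(series=[0,-0.3,3,-0.2,0,0,0,0,-0.3,3,-0.2,0,0,0])

```text
time: 11.43
position: [0.5596, 0.1901, 0.1165]
tool_rot: [-0.001, 0.737, -0.676, 0.001]
wrist_force: [-3.0, -0.9, 8.6]
width: 0.0289
```

Call:
move_arm(series=[0,-0.4,3,-0.2,0,0,0,0,-0.3,3,-0.2,0,0,0])

```text
time: 11.6
position: [0.5589, 0.1961, 0.1161]
tool_rot: [-0.001, 0.737, -0.676, 0.001]
wrist_force: [-2.1, -0.3, 8.0]
width: 0.0289
```

Call:
move_arm(series=[0,-0.5,3,-0.1,0,0,0,0,-0.4,3,-0.1,0,0,0])

```text
time: 11.77
position: [0.5582, 0.2021, 0.116]
tool_rot: [-0.001, 0.737, -0.676, 0.001]
wrist_force: [-1.9, -0.2, 8.5]
width: 0.0285
```

Call:
move_arm(series=[0,-0.3,3,-0.2,0,0,0,0,-0.3,3,-0.2,0,0,0])

```text
time: 11.93
position: [0.5575, 0.2081, 0.1156]
tool_rot: [-0.001, 0.737, -0.676, 0.001]
wrist_force: [-1.9, 0.4, 7.3]
width: 0.0288
```

Call:
move_arm(series=[0,-0.3,3,-0.2,0,0,0,0,-0.3,3,-0.2,0,0,0])

```text
time: 12.1
position: [0.5568, 0.2141, 0.1152]
tool_rot: [-0.001, 0.736, -0.676, 0.001]
wrist_force: [-3.3, -0.9, 8.1]
width: 0.029
```

Call:
move_arm(series=[0,-0.3,3,-0.2,0,0,0,0,-0.3,3,-0.2,0,0,0])

```text
time: 12.27
position: [0.5562, 0.2201, 0.1148]
tool_rot: [-0.001, 0.737, -0.676, 0.001]
wrist_force: [-2.5, -0.5, 8.5]
width: 0.0288
```

Call:
move_arm(series=[0,-0.5,3,-0.15,0,0,0,0,-0.4,3,-0.15,0,0,0])

```text
time: 12.43
position: [0.5555, 0.2262, 0.1147]
tool_rot: [-0.001, 0.737, -0.676, 0.001]
wrist_force: [-1.7, -0.3, 8.2]
width: 0.0291
```

Call:
move_arm(series=[0,-0.4,3,-0.15,0,0,0,0,-0.3,3,-0.2,0,0,0])

```text
time: 12.6
position: [0.5548, 0.2322, 0.1143]
tool_rot: [-0.001, 0.737, -0.676, 0.001]
wrist_force: [-1.9, -0.2, 8.6]
width: 0.0286
```

Call:
move_arm(series=[0,-0.4,3,-0.1,0,0,0,0,-0.3,3,-0.15,0,0,0])

```text
time: 12.77
position: [0.5541, 0.2382, 0.1141]
tool_rot: [-0.001, 0.737, -0.676, 0.001]
wrist_force: [-2.1, 0.3, 7.6]
width: 0.0292
```

Call:
move_arm(series=[0,-0.3,3,-0.2,0,0,0,0,-0.3,3,-0.2,0,0,0])

```text
time: 12.93
position: [0.5534, 0.2442, 0.1137]
tool_rot: [-0.001, 0.737, -0.676, 0.001]
wrist_force: [-2.2, -0.1, 9.2]
width: 0.029
```

Call:
move_arm(series=[0,-0.3,3,-0.2,0,0,0,0,-0.3,3,-0.2,0,0,0])

```text
time: 13.1
position: [0.5527, 0.2502, 0.1132]
tool_rot: [-0.001, 0.737, -0.676, 0.001]
wrist_force: [-2.4, 1.0, 8.5]
width: 0.0291
```

Call:
move_arm(series=[0,-0.3,3,-0.2,0,0,0,0,-0.3,3,-0.2,0,0,0])

```text
time: 13.27
position: [0.552, 0.2561, 0.1128]
tool_rot: [-0.001, 0.737, -0.676, 0.001]
wrist_force: [-2.9, 0.1, 10.1]
width: 0.0287
```

Call:
move_arm(series=[0,-0.4,3,0,0,0,0,0,-0.3,3,-0.1,0,0,0,0,-0.3,3,-0.1,0,0,0])

```text
time: 13.52
position: [0.551, 0.2652, 0.1126]
tool_rot: [-0.001, 0.737, -0.676, 0.001]
wrist_force: [-3.1, 0.8, 8.4]
width: 0.0291
```

Call:
move_arm(series=[0,-0.3,3,-0.15,0,0,0,0,-0.3,3,-0.15,0,0,0,0,-0.3,3,-0.1,0,0,0])

```text
time: 13.77
position: [0.55, 0.2741, 0.1121]
tool_rot: [-0.001, 0.737, -0.676, 0.001]
wrist_force: [-3.0, -0.4, 8.9]
width: 0.0288
```

Call:
move_arm(series=[0,-0.3,3,-0.15,0,0,0,0,-0.2,2,-0.1,0,0,0,0,0,0,0,0,0,0])

```text
time: 14.02
position: [0.5493, 0.2795, 0.1118]
tool_rot: [-0.001, 0.737, -0.676, 0.0]
wrist_force: [-2.8, 0.5, 8.6]
width: 0.0289
```

Run:
```python
from h import *
import cv2,pickle
pickle.dump(r.camera_model("wrist"),open("w6.pkl","wb"))
for n in ["wrist","side","scene"]:
    im=r.snapshot(n)[:,:,::-1]
    if n=="side": im=cv2.resize(im[235:355,190:300],None,fx=5,fy=5,interpolation=cv2.INTER_CUBIC)
    if n=="scene": im=cv2.resize(im[180:320,230:380],None,fx=4,fy=4,interpolation=cv2.INTER_CUBIC)
    cv2.imwrite(f"pics/{n}6.png",im); s=r.state(); print(s["time"],s["position"],s["wrist_force"],s["moment"],s["tool_rot"])
```

```text
14.0667 [0.54940193 0.27934843 0.11183757] [-2.77356114 -0.08240315  8.02415487] [-0.59358492  0.58473508 -0.05415068] [-6.30814641e-04  7.36581931e-01 -6.76347884e-01  4.49503295e-04]
14.1167 [0.54939554 0.27927078 0.11184627] [-3.01940671 -0.21209329  7.3779652 ] [-0.55757474  0.49961327 -0.08088427] [-6.06077180e-04  7.36560659e-01 -6.76371071e-01  4.50014114e-04]
14.1667 [0.54937787 0.27921602 0.11181137] [-2.97199567  0.48059933  8.85282992] [-0.57647384  0.51592908 -0.11551258] [-5.60275165e-04  7.36556002e-01 -6.76376181e-01  4.50204521e-04]
```

View pics/side6.png

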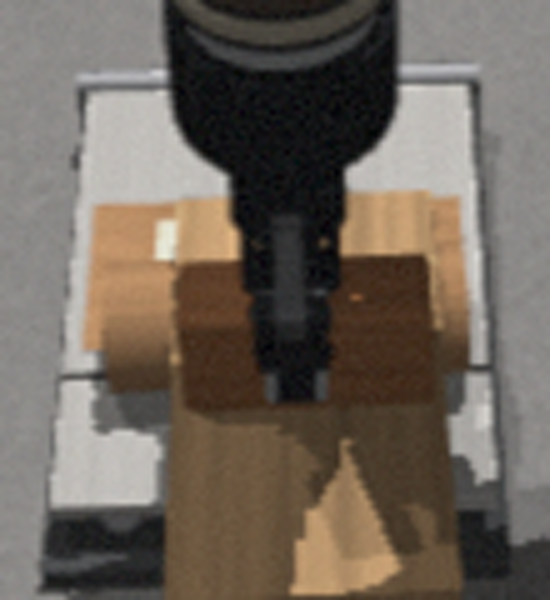

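View pics/scene6.png

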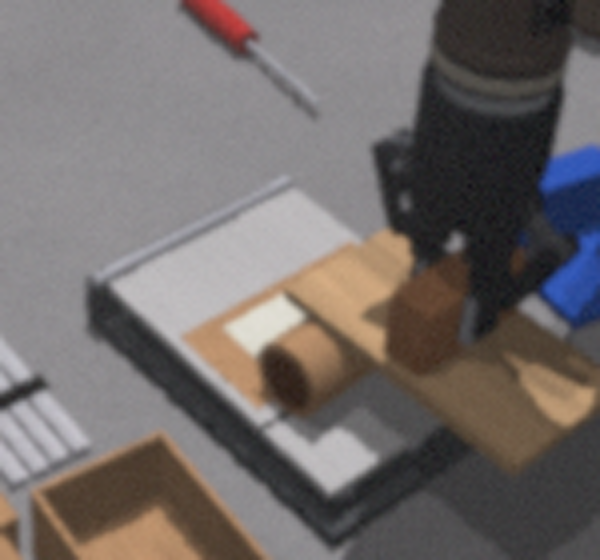

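View pics/wrist6.png

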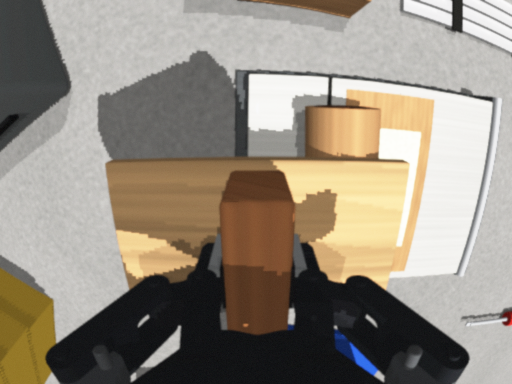

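Run:
```python
from h import *
import pickle
m=pickle.load(open("w6.pkl","rb"))
def bis(n,p1,p2,z,m=None):
    # bisector ray of the tangents, at height z
    o,a=ray(n,*p1,m);_,b=ray(n,*p2,m);d=a+b;return o+d*(z-o[2])/d[2]
print("wrist",bis("wrist",(306,130),(380,130),.0646,m),bis("wrist",(305.5,150),(378.5,150),.0646,m))
print("scene end", onz("scene",286/4+230,378/4+180,.0646))
s=lambda u,v:(u/5+190,v/5+235)
# side lower tangent, left end and right end
for u,v in [(135,390),(455,372)]:
    for y in (.222,.226,.230,.234):
        pass
m2=r.camera_model("side");C=-m2["R"].T@m2["t"]
for u,v in [(135,390),(455,372)]:
    o,d=ray("side",*s(u,v)); 
    # cylinder along x approx: distance in yz-plane from (y,.0646) =.025, centre on the upper/far side
    n=np.array([d[2],-d[1]])/np.hypot(d[1],d[2])
    t=(.0646-o[2])/d[2];P=o+t*d
    print("side tangent",P, "centre y", P[1]-.025/abs(n[0]))
a=np.radians(3.4);ey=np.array([-np.sin(a),np.cos(a)])
mark=np.array([.5627,.2315])
print("C",C)
for p in [bis("wrist",(306,130),(380,130),.0646,m)]: print("wrist rel mark y",(p[:2]-mark)@ey)
p=onz("scene",286/4+230,378/4+180,.0646);print("scene end rel mark",(p[:2]-mark)@ey, (p[:2]-mark)@[ey[1],-ey[0]])
# wrist mark check line at (331,85..104)
for z in (.046,.039): 
  p=onz("wrist",331,95,z,m);print("line seen in wrist",p,(p[:2]-mark)@ey)
```

```text
wrist [0.61449138 0.2282269  0.0646    ] [0.60109512 0.22696148 0.0646    ]
scene end [0.62762774 0.23194509 0.0646    ]
side tangent [0.61374115 0.26212554 0.0646    ] centre y 0.23048332526761947
side tangent [0.49228959 0.24843513 0.0646    ] centre y 0.21650588589768516
C [0.48741687 0.83343992 0.80095744]
wrist rel mark y -0.006338900614789199
scene end rel mark -0.0034063191358155538 0.06483985344524092
line seen in wrist [0.63643925 0.23447942 0.046     ] -0.0013990292869137165
line seen in wrist [0.63662644 0.23274143 0.039     ] -0.0031450601669187396
```

Call:
move_arm(series=[0,-0.5,3,-0.1,0,0,0,0,-0.5,3,-0.1,0,0,0,0,-0.5,3,-0.1,0,0,0,0,-0.4,3,-0.1,0,0,0,0,-0.2,1,0,0,0,0])

```text
time: 14.58
position: [0.5478, 0.2925, 0.1116]
tool_rot: [-0.001, 0.737, -0.676, 0.001]
wrist_force: [-0.6, -0.8, 7.2]
width: 0.0282
```

Call:
move_arm(series=[0,-0.2,0,0,0,0,0,0,0,0,0,0,0,0])

```text
time: 14.75
position: [0.5478, 0.2924, 0.1117]
tool_rot: [-0.001, 0.737, -0.676, 0.001]
wrist_force: [-1.2, 1.1, 8.2]
width: 0.0292
```

Run:
```python
from h import *
import cv2,pickle
pickle.dump(r.camera_model("wrist"),open("w7.pkl","wb"))
for n in ["wrist","side"]:
    im=r.snapshot(n)[:,:,::-1]
    if n=="side": im=cv2.resize(im[235:355,190:300],None,fx=5,fy=5,interpolation=cv2.INTER_CUBIC)
    if n=="wrist": im=cv2.resize(im[60:160,230:400],None,fx=4,fy=4,interpolation=cv2.INTER_CUBIC)
    cv2.imwrite(f"pics/{n}7.png",im); s=r.state(); print(s["time"],s["position"],s["wrist_force"],s["moment"],s["tool_rot"])
```

```text
14.8 [0.5478381  0.29236497 0.11166319] [-1.08143618  1.09610712  8.02276375] [-0.59877331  0.36884183 -0.04424207] [-0.00130205  0.73662374 -0.67630089  0.00093936]
14.85 [0.54784705 0.29232089 0.11165979] [-0.71797264 -1.04065799  7.76010392] [-0.56985313  0.42659791 -0.08201294] [-0.00129747  0.73659528 -0.6763319   0.00092795]
```

View pics/side7.png

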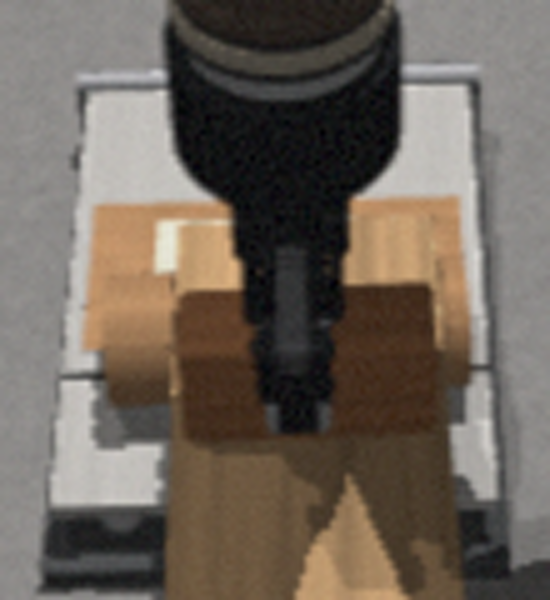

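View pics/wrist7.png

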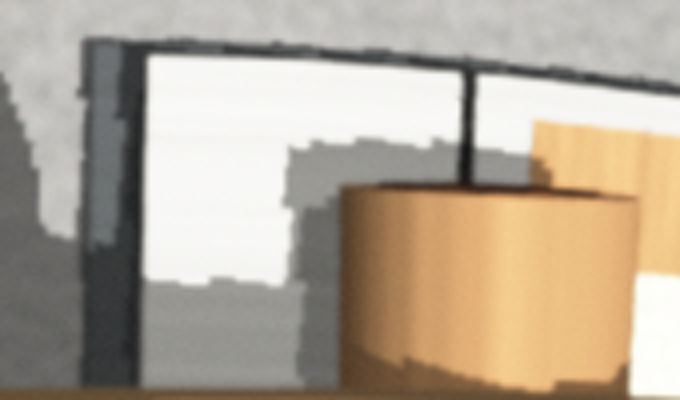

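Call:
move_arm(series=[0,0,0,1,0,0,0,0,0,0,1,0,0,0,0,0,0,1,0,0,0,0,0,0,1,0,0,0,0,0,0,1,0,0,0])

```text
time: 15.27
position: [0.5477, 0.292, 0.1157]
tool_rot: [-0.001, 0.737, -0.676, 0.001]
wrist_force: [-0.1, 0.8, 2.9]
width: 0.0288
```

Call:
move_arm(series=[0,0,0,1,0,0,0,0,0,0,1,0,0,0,0,0,0,1,0,0,0,0,0,0,1,0,0,0,0,0,0,1,0,0,0])

```text
time: 15.68
position: [0.5457, 0.2915, 0.1186]
tool_rot: [0.001, 0.736, -0.677, -0.001]
wrist_force: [0.5, 0.3, -2.8]
width: 0.0288
```

Call:
move_arm(series=[0,0,0,2,0,0,0,0,0,0,4,0,0,0,0,0,0,10,0,0,0,0,0,0,15,0,0,0,0,0,0,10,0,0,0])

```text
time: 16.1
position: [0.5463, 0.2918, 0.1614]
tool_rot: [-0.0, 0.736, -0.677, -0.0]
wrist_force: [-0.2, -0.3, -2.2]
width: 0.0287
```

Run:
```python
from h import *
import cv2,pickle
pickle.dump(r.camera_model("wrist"),open("w8.pkl","wb"))
for n in ["wrist","side","scene"]:
    im=r.snapshot(n)[:,:,::-1]
    if n=="side": im=cv2.resize(im[235:355,190:300],None,fx=5,fy=5,interpolation=cv2.INTER_CUBIC)
    if n=="scene": im=cv2.resize(im[180:320,230:380],None,fx=4,fy=4,interpolation=cv2.INTER_CUBIC)
    cv2.imwrite(f"pics/{n}8.png",im); s=r.state(); print(s["time"],s["position"],s["wrist_force"])
```

```text
16.15 [0.54798815 0.29255642 0.16407099] [ 1.01003288  0.65057679 -0.11984854]
16.2 [0.54809507 0.29260988 0.16325271] [ 1.39648355 -0.02352309 -2.56459806]
16.25 [0.54733944 0.29220216 0.16197157] [ 0.41564805  0.0333903  -1.73377727]
```

View pics/side8.png

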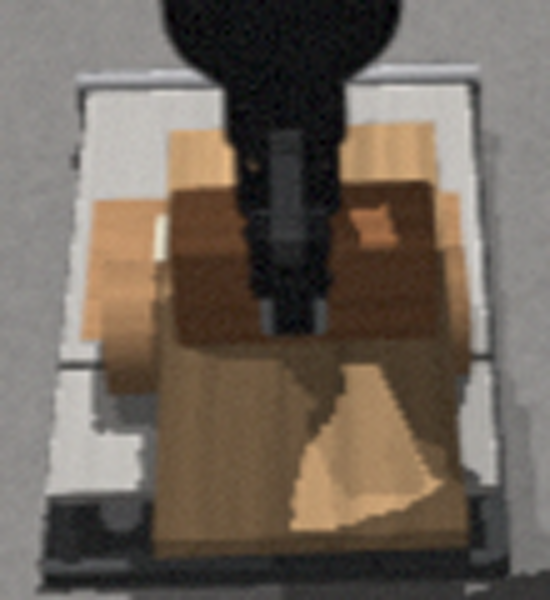

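View pics/wrist8.png

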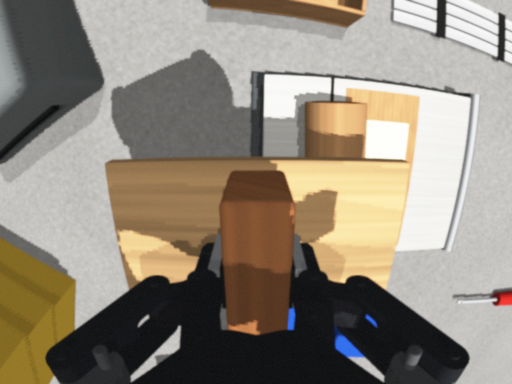

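Call:
move_arm(series=[0,0,-12,0,0,0,0,0,0,-25,0,0,0,0,0,0,-32,0,0,0,0,0,0,-32,0,0,0,0,0,0,-32,0,0,0,0])

```text
time: 16.67
position: [0.545, 0.1566, 0.1591]
tool_rot: [0.001, 0.737, -0.676, -0.001]
wrist_force: [0.3, -0.0, -1.4]
width: 0.0289
```

Call:
move_arm(series=[0,0,-32,0,0,0,0,0,0,-32,0,0,0,0,0,0,-32,0,0,0,0,0,0,-32,0,0,0,0,0,0,-32,0,0,0,0])

```text
time: 17.08
position: [0.5447, -0.0035, 0.1593]
tool_rot: [0.001, 0.736, -0.677, -0.001]
wrist_force: [0.3, 0.2, -2.3]
width: 0.0287
```

Call:
move_arm(series=[0,0,-28,0,0,0,0,0,0,-20,0,0,0,0,0,0,-10,0,0,0,0,0,0,0,0,0,0,0,0,0,0,0,0,0,0])

```text
time: 17.5
position: [0.5456, -0.0593, 0.1597]
tool_rot: [0.0, 0.736, -0.677, -0.001]
wrist_force: [0.5, 0.1, -1.7]
width: 0.0288
```

Run:
```python
from h import *
import cv2,pickle
pickle.dump(r.camera_model("wrist"),open("w9.pkl","wb"))
for n in ["wrist","side","scene"]:
    im=r.snapshot(n)[:,:,::-1]
    if n=="side": im=cv2.resize(im[235:355,190:300],None,fx=5,fy=5,interpolation=cv2.INTER_CUBIC)
    if n=="scene": im=cv2.resize(im[215:310,245:365],None,fx=6,fy=6,interpolation=cv2.INTER_CUBIC)
    cv2.imwrite(f"pics/{n}9.png",im); s=r.state(); print(s["time"],s["position"],s["wrist_force"])
```

```text
17.55 [ 0.54577861 -0.05861285  0.15980832] [-0.04160516 -0.11345349 -1.86025048]
17.6 [ 0.54592196 -0.0581848   0.15991818] [-0.17754503  0.28318665 -2.19313841]
17.65 [ 0.54607434 -0.05801354  0.16000046] [-0.33695608 -0.23769047 -2.76958996]
```

View pics/side9.png

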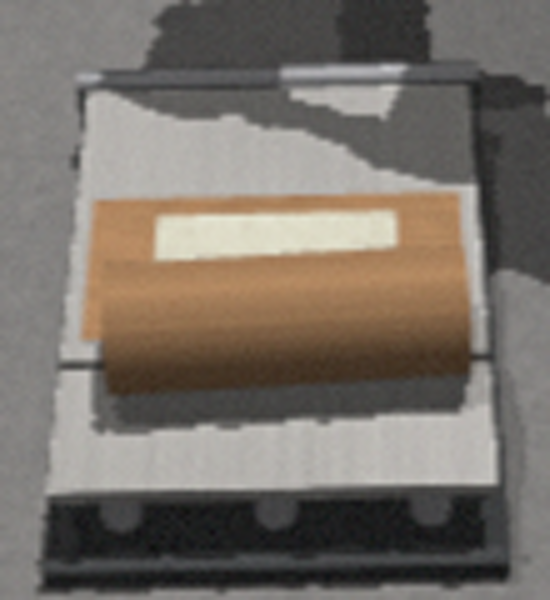

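View pics/scene9.png

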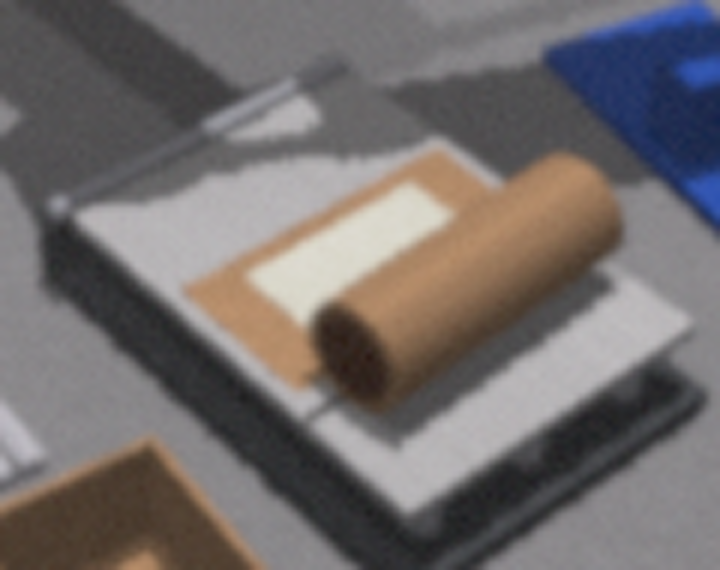

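View pics/wrist9.png

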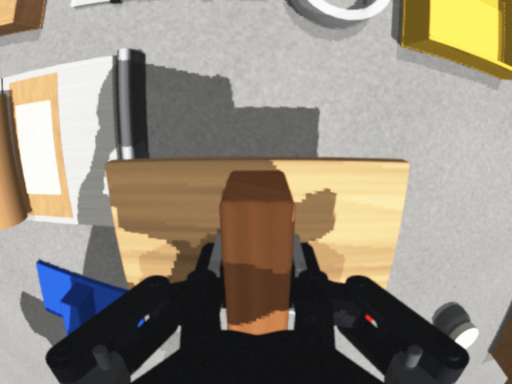

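```bash
cat > meas.py <<'E'
from h import *
s=lambda u,v:(u/5+190,v/5+235)
a=np.radians(3.4);ey=np.array([-np.sin(a),np.cos(a)]);ex=np.array([ey[1],-ey[0]])
mark=np.array([.5627,.2315])
def side(L,z=.071):
    out=[]
    for p1,p2 in L:
        o,a=ray("side",*s(*p1));_,b=ray("side",*s(*p2))
        d=a+b;P=o+d*(z-o[2])/d[2];out.append(P[:2])
        ang=np.arccos(a@b); print(P[:2].round(4),"y",((P[:2]-mark)@ey*1000).round(1),"x",((P[:2]-mark)@ex*1000).round(1),"diam",2000*np.linalg.norm(P-o)*np.sin(ang/2))
    return out
E
python3 - <<'E'
from meas import *
side([((108,262),(111,396)),((464,245),(466,373)),((286,253.5),(288.5,384.5))])
P=onz("scene",351/6+245,355/6+215,.071);print("scene end",P,((P[:2]-mark)@ey*1000),((P[:2]-mark)@ex*1000))
# check with initial pic: should be initial core
side([((110,69),(114,182)),((440,52),(444,168))])
E
```

```text
[0.6262 0.2384] y 3.1 x 63.8 diam 50.57476551500016
[0.489  0.2228] y -4.3 x -74.1 diam 48.56255203808162
[0.5578 0.2306] y -0.6 x -5.0 diam 49.561478003178976
scene end [0.62728276 0.23829269 0.071     ] 2.950567535127338 64.87193740276076
[0.6398 0.1303] y -105.6 x 71.0 diam 47.39663895286679
[0.5005 0.1158] y -111.8 x -69.0 diam 48.80569609077468
```

Call:
move_arm(series=[0,0,-15,0,0,0,0,0,0,-32,0,0,0,0,0,0,-35,0,0,0,0,0,0,-35,0,0,0,0,0,0,-32,0,0,0,0])

```text
time: 18.07
position: [0.5468, -0.2084, 0.1604]
tool_rot: [-0.0, 0.737, -0.676, 0.0]
wrist_force: [0.8, 0.8, -1.7]
width: 0.0289
```

Call:
move_arm(series=[0,1,-24,0,0,0,0,0,0,-12,-8,0,0,0,0,0,0,-20,0,0,0,0,0,0,-25,0,0,0,0,0,0,-25,0,0,0])

```text
time: 18.48
position: [0.548, -0.2432, 0.0815]
tool_rot: [-0.0, 0.737, -0.676, 0.0]
wrist_force: [0.1, 0.6, -2.5]
width: 0.0287
```

Call:
move_arm(series=[0,0,0,-25,0,0,0,0,0,0,-15,0,0,0,0,0,0,-8,0,0,0,0,0,0,0,0,0,0,0,0,0,0,0,0,0])

```text
time: 18.9
position: [0.5476, -0.2433, 0.034]
tool_rot: [-0.0, 0.737, -0.676, -0.0]
wrist_force: [-0.0, -0.7, -2.0]
width: 0.029
```

Call:
move_arm(series=[0,0,0,-2,0,0,0,0,0,0,-1,0,0,0,0,0,0,-1,0,0,0,0,0,0,0,0,0,0])

```text
time: 19.23
position: [0.5479, -0.2446, 0.0311]
tool_rot: [-0.0, 0.736, -0.677, 0.001]
wrist_force: [-0.5, -0.2, -1.7]
width: 0.0289
```

Call:
move_arm(series=[0,0,0,-2,0,0,0,0,0,0,-2,0,0,0,0,0,0,-1,0,0,0,0,0,0,0,0,0,0])

```text
time: 19.57
position: [0.547, -0.2442, 0.0249]
tool_rot: [0.0, 0.736, -0.677, -0.0]
wrist_force: [-0.5, -1.4, -1.1]
width: 0.0288
```

Call:
move_arm(series=[0,0,0,-1,0,0,0,0,0,0,-1,0,0,0,0,0,0,0,0,0,0])

```text
time: 19.82
position: [0.5472, -0.2442, 0.023]
tool_rot: [0.0, 0.736, -0.676, -0.0]
wrist_force: [0.2, -0.1, -1.7]
width: 0.0292
```

Call:
move_arm(series=[0,0,0,-1,0,0,0,0,0,0,0,0,0,0])

```text
time: 19.98
position: [0.5475, -0.2444, 0.0225]
tool_rot: [-0.0, 0.736, -0.677, 0.0]
wrist_force: [0.2, -0.3, -1.7]
width: 0.0288
```

Call:
move_arm(series=[0,0,0,-1,0,0,0,0,0,0,0,0,0,0])

```text
time: 20.15
position: [0.5475, -0.2444, 0.0224]
tool_rot: [0.0, 0.736, -0.677, -0.0]
wrist_force: [-3.5, 1.1, 4.2]
width: 0.0287
```

Contact with the bench is at 0.0224, the same height as at the grasp. Release and retreat straight up.

Call:
move_arm(series=[100,0,0,0,0,0,0,100,0,0,0,0,0,0,100,0,0,0,0,0,0,100,0,0,0,0,0,0,100,0,0,0,0,0,0])

```text
time: 20.57
position: [0.5475, -0.2443, 0.0213]
tool_rot: [-0.0, 0.736, -0.676, 0.0]
wrist_force: [-0.5, -0.0, 0.1]
width: 0.0852
```

Call:
move_arm(series=[100,0,0,10,0,0,0,100,0,0,25,0,0,0,100,0,0,35,0,0,0,100,0,0,35,0,0,0,100,0,0,35,0,0,0])

```text
time: 20.98
position: [0.547, -0.2441, 0.1631]
tool_rot: [0.0, 0.736, -0.676, -0.0]
wrist_force: [0.6, -0.7, 0.6]
width: 0.0853
```

Call:
move_arm(series=[100,0,0,20,0,0,0,100,0,0,0,0,0,0,100,0,0,0,0,0,0,100,0,0,0,0,0,0])

```text
time: 21.32
position: [0.5466, -0.2439, 0.1807]
tool_rot: [0.0, 0.736, -0.676, -0.001]
wrist_force: [-0.8, 0.8, -0.6]
width: 0.0853
```

Run:
```python
from h import *
import cv2
for n in ["side","wrist"]:
    im=r.snapshot(n)[:,:,::-1]
    cv2.imwrite(f"pics/{n}10.png",im)
    if n=="side": cv2.imwrite("pics/s10c.png",cv2.resize(im[235:355,190:300],None,fx=5,fy=5,interpolation=cv2.INTER_CUBIC))
s=r.state(); print(s["time"],s["position"],s["width"],s["wrist_force"])
```

```text
21.4167 [ 0.54592222 -0.2435481   0.17926465] 0.08517128282546636 [ 0.11205283  0.25227105 -0.62661329]
```

View pics/side10.png

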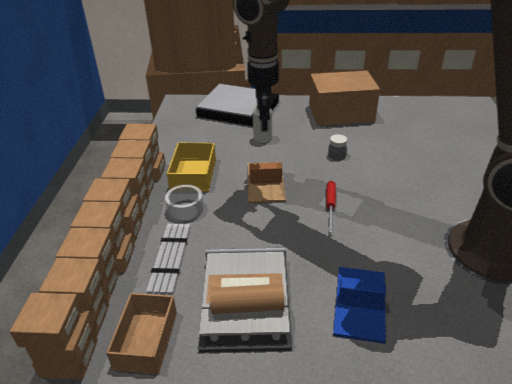

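View pics/wrist10.png

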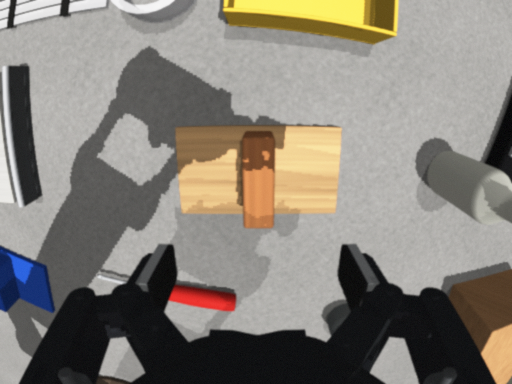

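View pics/s10c.png

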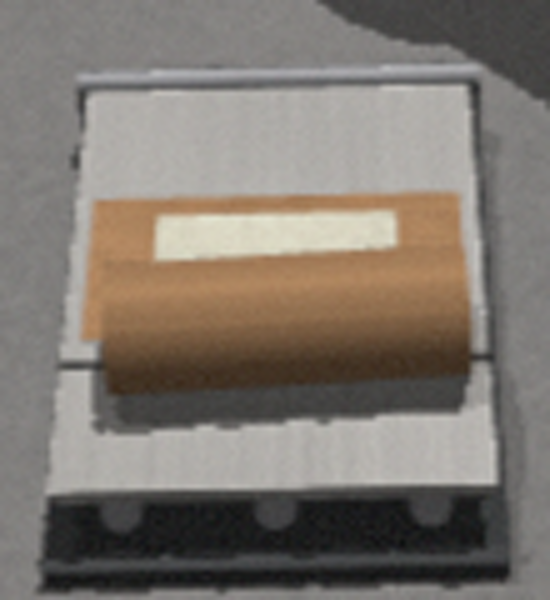

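The core is unchanged on the line: its edges in the side crop run from (105,262) to (470,373), as before. The board lies flat on the bench, the gripper is clear and the bystanders look unmoved. I'm handing the job in.

```bash
python3 -c "
from station import r
print(r.close_job())"
```

```text
the job is handed in; nothing more can be done
None
```

I rolled the core over the label to the dark line, set the hand board back down flat at its old spot, and handed the job in at about 21.4 s. No verdict is reported.

- **Pressure:** the wrist force less the free reading (about -2.2 N) put the press over the label at about 8.3–10.8 N. After the label it peaked at about 12.3 N. These are readings about every 0.17 s with roughly 0.7 N of noise. A sideways force of about 2–3 N came on top, with a short peak near 5 N before the roll began.
- **Core:** in the side view its centre is about 0.6 mm before the line and 5 mm off the middle, turned about 0.054 rad from parallel. The scene view of its visible end agrees. It had not moved when I checked again after releasing the board.
- **Board and other things:** the board touched down at the same height as when I gripped it. It looks flat, the gripper is clear, and the bystanders look unmoved by eye. I did not measure the board's tilt or the bystanders.
- **Disagreement:** at the start the wrist camera put the handle about 6 mm away in y from the two fixed cameras. I aimed between them, and the jaws centred the handle as they closed.

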